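# Brush the scrap out of the clamping fixture

### The job

Clear the four scrap pieces off the bed of the clamping fixture with the brush: sweep them along between the jaws into the empty scrap tray at its end, not into the tray of finished fittings, and do not push them with the gripper. In its holder the brush can only be taken by its two ends, and held like that it does not fit between the jaws, so first stand it on its bristles on the bare bench, let go, and take it again across its narrow sides. When the scrap is in the tray, stand the brush on its bristles on the bare bench and leave everything else where it is.

Things in the scene. Friction and masses are not known exactly. Their poses are not given: they have to be found in the camera images.
- brush: block brush: stiff black bristle pad 72 x 34 mm, 24 mm high, under a wooden block 62 x 34 mm whose top is 62 mm above the bristle ends. Origin: centre of the bristle ends (underside); x along the 72/62 mm length, y across the 34 mm width, z up. It starts standing on its bristles in the holder. 130 g.
- holder: fixed steel brush holder: 84 x 54 mm base plate 6 mm thick with two upright walls (64 mm long in x, 5 mm thick, tops at 64 mm) along the long sides of the brush, 40 mm apart inside, open at both x ends and at the top: no room for fingers along the long sides of the brush. Origin: centre of the underside; x along the walls.
- fixture: fixed clamping fixture 170 mm long (y): a flat bed with its top at 40 mm between two jaws with tops at 106 mm; the clear channel between the jaws is 80 mm wide (local x from -40 to 40 mm), open at both y ends and on top. The jaws are outside to x = -70 and 70 mm; a clamp screw with a T-bar sticks out at mid-height to x = 117 mm. Origin: centre of the underside; y along the channel.
- scrap_tray: fixed grey open tray, empty at the start, 130 (x) x 110 (y) mm, rim at 36 mm, floor at 6 mm, walls 3 mm; stands against one open y end of the fixture (its centre 142 mm from the centre of the fixture), at +y or -y as drawn. Origin: centre of the underside.
- parts_tray: fixed tray of the same kind against the other end of the fixture, filled with eight finished fittings lying in it (none above 36 mm). Nothing goes in it. Origin: centre of the underside.
- bolt_head: scrap: sheared hexagon bolt head with stub, 25 mm across, 22 mm tall; origin at mid-height.
- pipe_stub: scrap: dark round stub, 22 mm across, 24 mm tall; origin at its centre.
- bar_offcut: scrap: rectangular bar offcut 24 x 20 x 16 mm; origin at its centre.
- angle_offcut: scrap: L-shaped angle offcut, 26 x 24 mm, 20 mm tall; origin at the centre of that box. All four pieces start on the bed within 65 mm of the middle of the channel, lengthwise.
- socket: bystander, not to be moved: impact socket standing up, 34 mm across, 80 mm tall; origin at its underside
- spanner: bystander, not to be moved: open-ended spanner lying flat; origin at its underside
- flange: bystander, not to be moved: steel ring 90 mm across, 22 mm thick, lying flat; origin at its underside
- oil_bottle: bystander, not to be moved: grey bottle, 56 mm across, 150 mm tall; origin at its underside
- fitting: bystander, not to be moved: finished hose fitting standing up, 34 mm across, 66 mm tall; origin at its underside
- driver: bystander, not to be moved: screwdriver lying flat; origin at its underside

How it is judged:
On the way, in this order (a step that is already met when the one before it is completed fails the run):
1. the brush has been taken out of its holder and stands released on its bristles on the bench (height (world z) of brush below 0.004 m and angle between brush's own z axis and vertical below 0.1 rad and contact force between the fingers and brush below 0.1 N and horizontal distance between brush and holder above 0.05 m), for 0.2 s.
2. all four scrap pieces lie in the scrap tray (x of bolt_head in the frame of scrap_tray between -0.061 and 0.061 m and y of bolt_head in the frame of scrap_tray between -0.052 and 0.052 m and height (world z) of each of bolt_head, pipe_stub, bar_offcut, angle_offcut below 0.046 m and x of pipe_stub in the frame of scrap_tray between -0.061 and 0.061 m and y of pipe_stub in the frame of scrap_tray between -0.052 and 0.052 m and x of bar_offcut in the frame of scrap_tray between -0.061 and 0.061 m and y of bar_offcut in the frame of scrap_tray between -0.052 and 0.052 m and x of angle_offcut in the frame of scrap_tray between -0.061 and 0.061 m and y of angle_offcut in the frame of scrap_tray between -0.052 and 0.052 m), for 0.2 s.
At the end, for the whole second after the job is handed in: All four scrap pieces lie at rest in the scrap tray (centres inside its walls and below 46 mm); the brush stands released and at rest on its bristles on the bare bench (underside below 4 mm, within 0.1 rad of upright), at least 50 mm from the centre of the holder (all of step 1 and all of step 2 and linear speed of each of bolt_head, pipe_stub, bar_offcut, angle_offcut, brush below 0.03 m/s); the robot touches nothing.
It fails at once if the fingers or the arm push a scrap piece (over 2 N): the brush must do it (contact force between any of the fingers, the arm and bolt_head above 2 N or contact force between any of the fingers, the arm and pipe_stub above 2 N or contact force between any of the fingers, the arm and bar_offcut above 2 N or contact force between any of the fingers, the arm and angle_offcut above 2 N).
It fails at once if a bystander is moved more than 30 mm (distance of any of socket, spanner, flange, oil_bottle, fitting, driver from where it was at the start of the episode above 0.03 m).
It also fails if it takes over 54 s, if anything falls off the work surface, if the arm or the gripper's body presses on something with over 40 N, if the wrist force passes 120 N, or if a joint passes its speed limit or range.

### The arm

A 6-joint arm with a two-finger parallel gripper is mounted at the origin on the work surface. World frame = base frame: x ahead of the robot, y to its left, z up, the work surface at z = 0. Lengths are in m, angles in rad, forces in N, time in s.
With the tool pointing down it reaches from about 0.35 to 0.775 m from the base axis. Payload 7.3 kg.
Tool frame: the origin (TCP) lies midway between the tips of the shut fingers; the grasp point (between the pads) lies 19 mm behind it (tcp_to_grasp is the distance from the TCP to the grasp point, in m); z points along the fingers, y is the line along which they close (so a half turn about z gives the same grasp; the last joint's range is limited). The gripper opens to 92 mm and grips with 3 to 60 N. Pads are 19 mm wide; open, the fingers measure 130 mm over their backs; the gripper's body (75 mm by 190 mm) begins 47 mm behind the grasp point.
Start: joints at [-1.453, 0.342, 1.524, -0, 1.275, -0.146], TCP at [0.137, -0.507, 0.227] pointing down, gripper open.
Joint ranges: [-2.53, 2.53], [-0.77, 2.02], [0.04, 2.7], [-1, 4.14], [0.28, 2.66], [-3.11, 3.11]. Speed limits (rad/s): [2.57, 2.57, 3.14, 3.14, 3.14, 3.14].

### API

Orientations are given as [roll, pitch, yaw] about the fixed x, y, z axes, in that order (R = Rz(yaw) Ry(pitch) Rx(roll)).
In Python, from cell import observe, read_camera, calibration, hand_in, tcp_to_grasp gives the robot as it stands.
- The arm moves only by the tool send_rows, never from a script. Its argument "targets" is a list of rows, each a list of 5 numbers: the opening, from 0 (shut) to 1 (fully open), then the shift along the world's x, y, z in m, then the turn about the world's z in rad. A call has 1 to 5 rows; each row shifts and turns the commanded pose from where the row before left it; what a row does not reach is not made up. A row lasts 1/10 s, in which the tool goes at most 50 mm and 8.59 degrees, less where a joint would pass 70% of its speed; a pose out of reach is approached as far as the arm can. A call is refused whole if a number of a shift passes 0.05 or a number of a turn 0.15, either way. A call with a gripper value outside its range is refused whole. The fingers move at their own pace and stop on an object; "grip_force" is the grip in N (left out, the last holds). Time passes only in rows, so rows that do not move let the fingers close. It gives the time, the measured TCP pose, the force, the opening and the grip force at its end, in the units of the state.
- observe(): the state, without advancing time (a new reading comes with each control period).
- read_camera(name): name is "scene" or "top" or "wrist"; returns (picture, depth): 420x560x3 uint8, red, green, blue; 420x560 float32, m along the optical axis (not along the pixel's ray), 0 where there is no reading.
- calibration(name): a dict with "intrinsics" (3x3 intrinsics, pixels), "k1" (the pictures are not rectified: a ray, as slopes to the right and down, at radius r is drawn at 1 + k1 r^2 times it, then the intrinsics apply), "world_to_cam" (4x4, takes a point from world to camera coordinates); the wrist camera has in their place "hand_eye" (4x4, takes a point from camera to tool coordinates, whose origin is the TCP and whose axes are the flange's). Camera axes: x right, y up, looking along -z (the intrinsics and any distortion apply to the point x, -y, -z); pixel columns grow to the right and rows downward; lengths in m; the calibration is good to about 2 mm. A picture is of the moment at which its call begins: read the wrist's pose just before it. calibration takes no time and is no camera call.
- hand_in(): hands the job in; it is judged then, once.
The state is a dict: "time": time; "qpos": joint angles; "qvel": joint speeds; "joint_efforts": joint torques, N m; "tool_pos": TCP position; "tool_rot": TCP orientation; "contact_force": force on the tool from outside, world axes, zero at the start; "torque": the same for the moment, N m; "opening": finger opening in m; "grip_force": force on a finger pad.
Only numpy, scipy, OpenCV 4.12 (cv2) and the standard library are available. Lean on these libraries where they do the work, as an engineer would, in place of code of your own. Each camera call takes 0.05 s, during which the arm holds its last target. There are 200 camera calls.

## Working session

There is one attempt and no reset: what is moved stays moved. The work goes in short steps, Python scripts to look and compute and a tool call to move; the robot and the scene stay as the last step left them, time stands still between calls to the robot, and variables do not carry over. Pictures are saved under pics/ and viewed, at most 10 in all, crops included, and the job is handed in when it is done.

Besides the shell and the picture viewer there is one more tool, called after "Emit:" by a JSON object that holds its "fn" and its "kwargs". send_rows: Moves the arm, as the interface text tells. Its arguments: {"type":"object","properties":{"targets":{"type":"array","items":{"type":"array","items":{"type":"number"}}},"grip_force":{"type":"number"}},"required":["targets"]}

```bash
mkdir -p pics
cat > h.py <<'E'
import numpy as np,cv2
from cell import *
def load(n): return np.load(f'pics/{n}.npz')
def snap(n,tag):
    o=observe(); p,d=read_camera(n); cv2.imwrite(f'pics/{tag}.png',p[:,:,::-1]); 
    np.savez(f'pics/{tag}.npz',p=p,d=d,pos=o['tool_pos'],rot=o['tool_rot']); return p,d,o
def cw(n,pos=None,rot=None):
    c=calibration(n)
    if n!='wrist': return np.linalg.inv(np.array(c['world_to_cam']))
    from scipy.spatial.transform import Rotation as R
    T=np.eye(4);T[:3,:3]=R.from_euler('xyz',rot).as_matrix();T[:3,3]=pos
    return T@np.array(c['hand_eye'])
def slopes(n,uv):
    c=calibration(n);K=np.array(c['intrinsics'],float)
    return cv2.undistortPoints(np.array(uv,float).reshape(-1,1,2),K,np.array([c['k1'],0,0,0.]))[:,0]
def ray(n,uv,T):
    s=slopes(n,uv); d=np.c_[s[:,0],-s[:,1],-np.ones(len(s))]@T[:3,:3].T
    return T[:3,3],d
def plane(n,uv,z,T):
    o,d=ray(n,uv,T); return o+d*((z-o[2])/d[:,2])[:,None]
def cloud(n,d,T):
    v,u=np.mgrid[:d.shape[0],:d.shape[1]]
    o,r=ray(n,np.c_[u.ravel(),v.ravel()],T); P=o+r*d.ravel()[:,None]; P[d.ravel()==0]=np.nan
    return P.reshape(*d.shape,3)
E
python3 - <<'E'
from h import *
a=snap('scene','scene0');b=snap('top','top0')
print(a[2]);
for n in('scene','top','wrist'):print(n,calibration(n))
print(tcp_to_grasp)
E
```

```text
{'time': 0.0, 'qpos': array([-1.45298961e+00,  3.42717563e-01,  1.52498956e+00, -2.76533101e-05,
        1.27539510e+00, -1.46007452e-01]), 'qvel': array([ 0.0001986 ,  0.00046145, -0.00078077, -0.00024087,  0.0009826 ,
       -0.0016696 ]), 'joint_efforts': array([-4.38348679e-04, -4.31243920e+01, -2.44222856e+01,  7.18801282e-02,
        5.60044439e-02, -1.52467323e-04]), 'tool_pos': array([ 0.13686404, -0.50643739,  0.22605722]), 'tool_rot': array([-3.14009531e+00, -1.93462900e-04,  2.63822094e-01]), 'contact_force': array([-0.05706758, -0.43135573, -0.23562857]), 'torque': array([-0.0187112 , -0.04408937,  0.02325437]), 'grip_force': 0.0, 'opening': 0.09160159865745328}
scene {'intrinsics': array([[532.1964908 ,   0.        , 279.83820239],
       [  0.        , 532.1964908 , 207.67230038],
       [  0.        ,   0.        ,   1.        ]]), 'k1': -0.0901581484994876, 'world_to_cam': array([[ 0.86675405,  0.49871864,  0.00414043, -0.4968809 ],
       [-0.40075002,  0.69149854,  0.60102345,  0.12404399],
       [ 0.2968785 , -0.52259879,  0.79922066, -1.39922777],
       [ 0.    
[... 376 characters left out ...]
.52200404],
       [-0.10301398,  0.01421153,  0.99457838, -1.22846792],
       [ 0.        ,  0.        ,  0.        ,  1.        ]])}
wrist {'intrinsics': array([[353.93497954,   0.        , 278.13100216],
       [  0.        , 353.93497954, 206.58235617],
       [  0.        ,   0.        ,   1.        ]]), 'k1': 0.011698951653890349, 'hand_eye': array([[-5.28207138e-04,  9.67881814e-01,  2.51405080e-01,
         6.86414830e-02],
       [ 9.99999690e-01,  3.64364693e-04,  6.98255635e-04,
         7.23393829e-04],
       [ 5.84225796e-04,  2.51405371e-01, -9.67881707e-01,
        -1.57601854e-01],
       [ 0.00000000e+00,  0.00000000e+00,  0.00000000e+00,
         1.00000000e+00]])}
0.0188
```

View pics/top0.png

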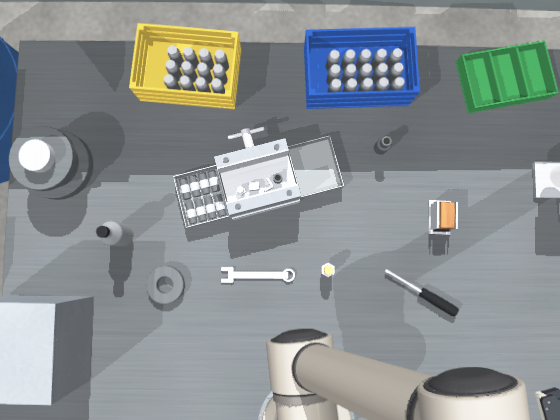

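View pics/scene0.png

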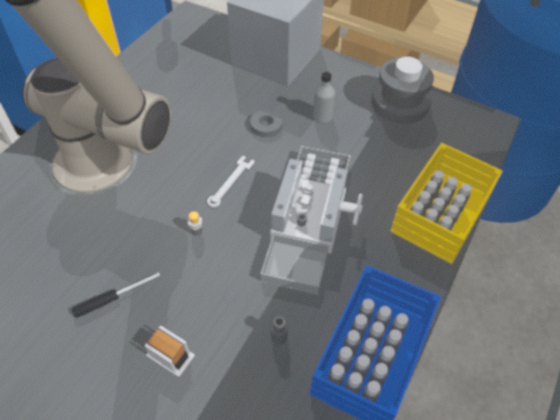

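The top view shows the brush (orange, about (445,215)) in its holder. The fixture is at (258,178) with the scrap tray to its right (318,165) and the parts tray to its left (200,200). The socket is at (384,142), the fitting at (328,270) and the driver at (420,290). The scene view agrees, with the brush at (168,345).

Run:
```python
from h import *
Z={}
for n in('top','scene'):
    f=load(n+'0');p,d=f['p'],f['d'];T=cw(n);C=cloud(n,d,T);Z[n]=C
    hsv=cv2.cvtColor(p,cv2.COLOR_RGB2HSV)
    m=((hsv[...,0]>5)&(hsv[...,0]<20)&(hsv[...,1]>110)).astype(np.uint8)
    k,l,s,c=cv2.connectedComponentsWithStats(m)
    for i in range(1,k):
        if s[i,4]>60:
            q=C[l==i];print(n,'orange',s[i],np.nanmedian(q,0).round(4))
            top=q[q[:,2]>np.nanpercentile(q[:,2],90)-.006]
            r=cv2.minAreaRect((top[:,:2]*1000).astype(np.float32));print(' top rect',r,np.nanmedian(top[:,2]))
def rect(name,C,box,zl,zh):
    x0,x1,y0,y1=box
    m=(C[...,0]>x0)&(C[...,0]<x1)&(C[...,1]>y0)&(C[...,1]<y1)&(C[...,2]>zl)&(C[...,2]<zh)
    q=C[m]
    if len(q)<8:print(name,len(q));return
    mm=cv2.morphologyEx(m.astype(np.uint8),cv2.MORPH_OPEN,np.ones((2,2)))
    k,l,s,c=cv2.connectedComponentsWithStats(mm)
    for i in range(1,k):
        if s[i,4]>25:
            q=C[l==i];r=cv2.minAreaRect((q[:,:2]*1000).astype(np.float32));print(name,s[i].tolist(),np.array(r[0]).round(1),np.array(r[1]).round(1),round(r[2],1),'z',np.median(q[:,2]).round(4))
for n,C in Z.items():
    print(n);
    rect('jaws',C,(.4,.75,-.1,.25),.098,.115)
    rect('bed+scrap',C,(.4,.75,-.1,.25),.044,.090)
    rect('trayrim',C,(.4,.75,-.2,.3),.025,.042)
    rect('holder',C,(.3,.65,-.45,-.2),.055,.08)
    rect('socket',C,(.55,.75,-.3,-.1),.07,.09)
    rect('fitting',C,(.3,.5,-.15,0),.055,.075)
    rect('driver',C,(.25,.45,-.4,-.1),.006,.05)
print([np.nanmedian(Z['top'][v-3:v+3,u-3:u+3,2]) for u,v in((380,230),(480,260),(330,230))])
c=load('top0')['p'][110:240,165:470,::-1];cv2.imwrite('pics/c1.png',cv2.resize(c,None,fx=2.6,fy=2.6,interpolation=2))
```

```text
top orange [440 202  15  27 385] [ 0.5017 -0.3258  0.0678]
 top rect ((501.7919616699219, -326.77374267578125), (35.56945037841797, 61.799713134765625), 89.6697769165039) 0.0683514523726163
scene orange [356   0  68  29 907] [ 0.3606  1.2615 -0.1357]
 top rect ((383.8609924316406, 1263.7548828125), (113.80388641357422, 49.36970901489258), 28.1403751373291) -0.08647983278535176
scene orange [149 330  35  33 567] [ 0.5087 -0.3279  0.0669]
 top rect ((503.2565002441406, -327.74041748046875), (33.13331985473633, 61.64864730834961), 87.25133514404297) 0.06736300601940004
top
jaws [215, 139, 75, 31, 990] [636.7 128.4] [ 48.4 181.4] 23.0 z nan
jaws [227, 185, 75, 32, 1009] [nan nan] [0. 0.] 0.0 z nan
bed+scrap [229, 128, 36, 21, 295] [681.9 141.8] [69.4 90.1] 26.7 z 0.0817
bed+scrap [220, 153, 69, 21, 258] [621.5 129. ] [  7.7 169.7] 17.7 z 0.0538
bed+scrap [274, 174, 9, 11, 73] [582.6  72.8] [20.6 13.5] 35.4 z nan
bed+scrap [265, 179, 10, 14, 52] [563.2  91.9] [18.2 38.7] 75.8 z 0.0576
bed+scrap [250, 182, 11, 10, 92] [566.1 128.6] [20.2 23.7] 9.1 z 0.0545
bed+scrap [237, 186, 9, 10, 72] [
[... 2744 characters left out ...]
.2 159.4] [ 66.2 200.8] 39.7 z nan
trayrim [293, 189, 12, 20, 87] [550.8 129.5] [20.5 71.4] 15.5 z 0.0408
trayrim [299, 207, 9, 4, 28] [574.2 106.9] [19.  29.6] 27.0 z 0.0409
trayrim [261, 210, 74, 80, 1093] [610.7  15.5] [143.1 186.6] 11.5 z nan
trayrim [274, 337, 13, 5, 39] [ 684.1 -188.7] [26.9  7.7] 53.0 z nan
holder [147, 327, 40, 37, 764] [ 504. -320.] [63.7 62. ] 89.0 z nan
socket [274, 318, 12, 13, 124] [ 676.4 -167.6] [53.1 19.7] 89.1 z nan
fitting [191, 213, 9, 10, 76] [364.4 -29.5] [16.8 59.7] 32.6 z 0.0641
driver [73, 275, 88, 44, 672] [ 322.3 -274.6] [201.   16.1] 62.0 z nan
[np.float64(0.0011611205162926908), np.float64(0.0008613017035083992), np.float64(0.0009091069641072869)]
```

View pics/c1.png

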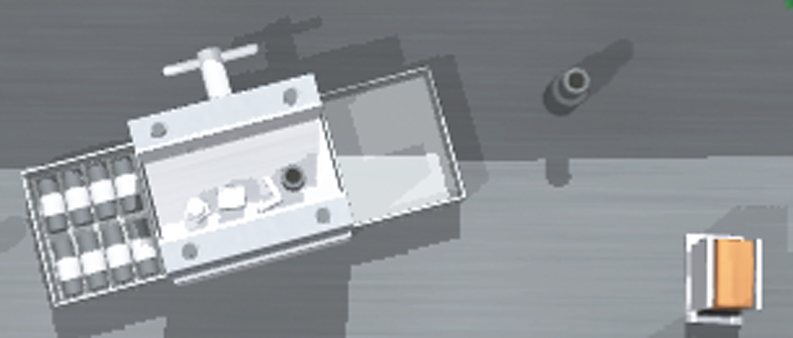

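The crop shows the four scraps at the near jaw side. From left to right they are bolt head, bar, angle and pipe, and the channel leans about 15°. I'll move over the brush and refine its pose with the wrist camera.

Emit:
{"fn": "send_rows", "kwargs": {"targets": [[1,0.04,0.02,0,0.145],[1,0.04,0.02,0,0.145],[1,0.04,0.02,0,0.145],[1,0.04,0.02,0,0.145],[1,0.04,0.02,0,0.145]], "grip_force": 30}}

```text
time: 0.6
tool_pos: [0.3382, -0.4057, 0.2264]
tool_rot: [-3.141, -0.0, 0.995]
contact_force: [-0.1, -0.7, -0.5]
opening: 0.0919
grip_force: 0.0
```

Emit:
{"fn": "send_rows", "kwargs": {"targets": [[1,0.04,0.02,0,0.145],[1,0.04,0.02,0,0.145],[1,0.04,0.02,0,0.145],[1,0.04,0.02,0,0.145],[1,0,0,0,0]]}}

```text
time: 1.1
tool_pos: [0.5007, -0.3236, 0.2258]
tool_rot: [3.141, -0.002, 1.578]
contact_force: [0.2, -0.7, -1.0]
opening: 0.0918
grip_force: 0.0
```

```bash
cat >> h.py <<'E'
def orange(p):
    hsv=cv2.cvtColor(p,cv2.COLOR_RGB2HSV)
    m=((hsv[...,0]>5)&(hsv[...,0]<22)&(hsv[...,1]>90)).astype(np.uint8)
    k,l,s,c=cv2.connectedComponentsWithStats(m); i=1+np.argmax(s[1:,4]); return l==i
def brush(tag):
    f=load(tag);T=cw('wrist',f['pos'],f['rot']);C=cloud('wrist',f['d'],T)
    m=orange(f['p']);q=C[m];q=q[np.isfinite(q).all(1)];zt=np.percentile(q[:,2],80);q=q[abs(q[:,2]-zt)<.004]
    r=cv2.minAreaRect((q[:,:2]*1000).astype(np.float32)); print('pose',f['pos'].round(4),f['rot'].round(4)); print('brush depth rect',r,'ztop',np.median(q[:,2]),len(q))
E
python3 - <<'E'
from h import *
snap('wrist','w1');brush('w1')
E
```

```text
pose [ 0.5007 -0.3236  0.2258] [ 3.1407e+00 -1.6000e-03  1.5775e+00]
brush depth rect ((504.4158630371094, -326.4324035644531), (34.23806381225586, 61.83552169799805), 88.57061004638672) ztop 0.06743053687387257 2398
```

View pics/w1.png

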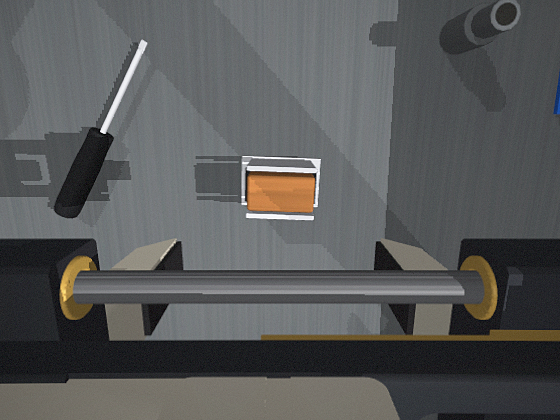

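The wrist view shows the brush at about (281,190) in its holder, with clear space at both ends. It is centred at about (0.503, -0.3265), its top at 0.068 and its yaw about -0.02, so I'm descending.

Emit:
{"fn": "send_rows", "kwargs": {"targets": [[1,0.003,-0.003,-0.04,-0.025],[1,0,0,-0.04,0],[1,0,0,-0.04,0],[1,0,0,-0.034,0],[1,0,0,-0.034,0]]}}

```text
time: 1.65
tool_pos: [0.4983, -0.3305, 0.0372]
tool_rot: [-3.141, -0.0, 1.541]
contact_force: [0.3, 0.0, -0.2]
opening: 0.092
grip_force: 0.0
```

Emit:
{"fn": "send_rows", "kwargs": {"targets": [[0.4,0,0,0,0],[0.4,0,0,0,0],[0.4,0,0,0,0],[0.4,0,0,0,0],[0.4,0,0,0,0]], "grip_force": 30}}

```text
time: 2.15
tool_pos: [0.5011, -0.3309, 0.041]
tool_rot: [3.138, 0.003, 1.544]
contact_force: [0.9, -0.6, 6.8]
opening: 0.0614
grip_force: 30.0
```

Emit:
{"fn": "send_rows", "kwargs": {"targets": [[0.4,0,0,0.02,0],[0.4,0,0,0.03,0],[0.4,0,0,0.04,0],[0.4,0,0,0.04,0],[0.4,0,0,0,0]]}}

```text
time: 2.65
tool_pos: [0.5022, -0.3317, 0.1754]
tool_rot: [3.133, 0.007, 1.544]
contact_force: [0.6, 0.1, -1.8]
opening: 0.0617
grip_force: 30.0
```

Run:
```python
from h import *
o=observe();print(o['tool_pos'],o['opening'],o['contact_force'])
p,d,_=snap('top','t2');snap('scene','s2')
C=cloud('top',d,cw('top'));q=C[orange(p)];print(np.nanmedian(q,0),orange(p).sum())
cv2.imwrite('pics/c2.png',np.vstack([cv2.resize(p[150:270,360:510,::-1],(450,360)),]) )
```

```text
[ 0.50222881 -0.33171657  0.17544034] 0.061734130685816936 [ 0.57072795  0.11604573 -1.83510376]
[ 0.50141552 -0.31206551  0.1964078 ] 281
```

Emit:
{"fn": "send_rows", "kwargs": {"targets": [[0.4,-0.005,0.04,0,0],[0.4,-0.005,0.04,0,0],[0.4,-0.005,0.04,0,0],[0.4,-0.005,0.03,0,0],[0.4,0,0,0,0]]}}

```text
time: 3.25
tool_pos: [0.4779, -0.1757, 0.1671]
tool_rot: [-3.137, -0.003, 1.547]
contact_force: [0.5, -0.3, -2.0]
opening: 0.0618
grip_force: 30.0
```

Emit:
{"fn": "send_rows", "kwargs": {"targets": [[0.4,0,0,-0.04,0],[0.4,0,0,-0.04,0],[0.4,0,0,-0.03,0],[0.4,0,0,-0.022,0],[0.4,0,0,0,0]]}}

```text
time: 3.75
tool_pos: [0.4782, -0.1796, 0.0335]
tool_rot: [-3.137, -0.002, 1.543]
contact_force: [-0.5, 0.4, -1.1]
opening: 0.0615
grip_force: 30.0
```

Run:
```python
from h import *
o=observe();print(o['tool_pos'],o['tool_rot'],o['opening'],o['contact_force'])
p,d,_=snap('scene','s3')
cv2.imwrite('pics/c3.png',cv2.resize(p[230:380,150:350,::-1],None,fx=4,fy=4,interpolation=cv2.INTER_CUBIC))
```

```text
[ 0.47819111 -0.17959771  0.03348601] [-3.13668937e+00 -2.34165208e-03  1.54342020e+00] 0.061483568282615114 [-0.53873987  0.41805693 -1.07756117]
```

View pics/c3.png

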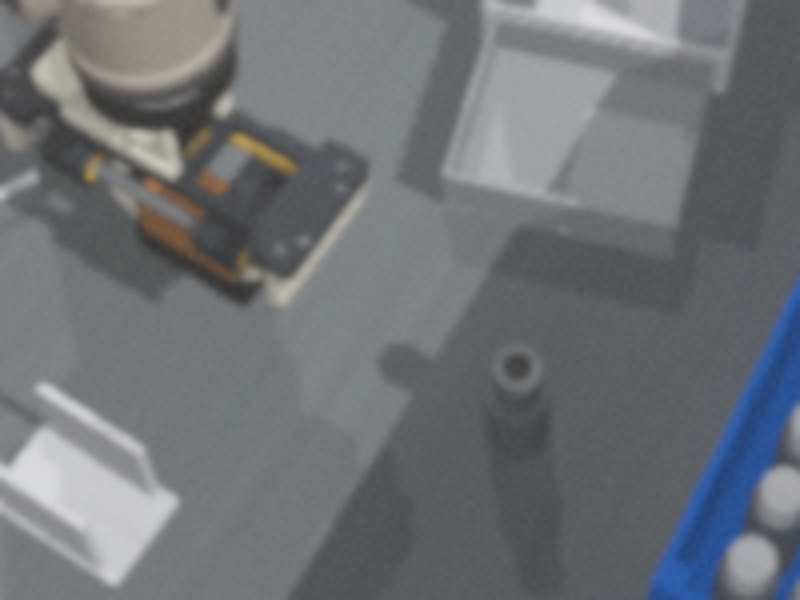

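The holder is empty and the gripper has the brush just above the bench, at about (190,240) in the crop. I'm lowering it by millimetres until it touches.

Emit:
{"fn": "send_rows", "kwargs": {"targets": [[0.4,0,0,-0.001,0],[0.4,0,0,-0.001,0],[0.4,0,0,0,0]]}}

```text
time: 4.1
tool_pos: [0.4799, -0.18, 0.0349]
tool_rot: [3.141, 0.0, 1.544]
contact_force: [-1.3, -0.3, -2.0]
opening: 0.0615
grip_force: 30.0
```

Emit:
{"fn": "send_rows", "kwargs": {"targets": [[0.4,0,0,-0.001,0],[0.4,0,0,-0.001,0],[0.4,0,0,0,0]]}}

```text
time: 4.4
tool_pos: [0.4799, -0.1798, 0.0327]
tool_rot: [3.141, 0.0, 1.544]
contact_force: [-0.2, -0.1, -0.5]
opening: 0.062
grip_force: 30.0
```

Emit:
{"fn": "send_rows", "kwargs": {"targets": [[0.4,0,0,-0.001,0],[0.4,0,0,-0.001,0],[0.4,0,0,0,0]]}}

```text
time: 4.7
tool_pos: [0.48, -0.1799, 0.0318]
tool_rot: [3.141, 0.0, 1.544]
contact_force: [-2.5, 1.5, 9.1]
opening: 0.0619
grip_force: 30.0
```

Emit:
{"fn": "send_rows", "kwargs": {"targets": [[0.4,0,0,-0.001,0],[0.4,0,0,-0.001,0],[0.4,0,0,0,0]]}}

```text
time: 5.0
tool_pos: [0.4802, -0.1801, 0.0315]
tool_rot: [3.14, 0.001, 1.544]
contact_force: [-5.9, 2.7, 25.1]
opening: 0.062
grip_force: 30.0
```

Contact at about 0.032. I'm easing off 2 mm, releasing, then rising and looking.

Emit:
{"fn": "send_rows", "kwargs": {"targets": [[0.4,0,0,0.002,0],[0.8,0,0,0,0],[1,0,0,0,0],[1,0,0,0,0],[1,0,0,0,0]]}}

```text
time: 5.5
tool_pos: [0.4798, -0.1798, 0.0304]
tool_rot: [-3.141, -0.0, 1.544]
contact_force: [-0.5, 0.1, -0.5]
opening: 0.0884
grip_force: 0.0
```

Emit:
{"fn": "send_rows", "kwargs": {"targets": [[1,0,0,0.04,0],[1,0,0,0.05,0],[1,0,0,0.05,0],[1,0,0,0.05,0],[1,0,0,0,0]]}}

```text
time: 6.0
tool_pos: [0.4829, -0.1814, 0.2276]
tool_rot: [3.13, 0.006, 1.544]
contact_force: [1.0, -1.3, -0.3]
opening: 0.0921
grip_force: 0.0
```

Run:
```python
from h import *
snap('wrist','w4');brush('w4')
p,d,_=snap('top','t4');C=cloud('top',d,cw('top'));q=C[orange(p)];q=q[q[:,2]>.055];print(np.nanmedian(q,0),cv2.minAreaRect((q[:,:2]*1000).astype(np.float32)))
```

```text
pose [ 0.4829 -0.1814  0.2276] [3.1297 0.0062 1.5439]
brush depth rect ((482.0054931640625, -174.98255920410156), (33.341644287109375, 61.548954010009766), 88.55438995361328) ztop 0.061453607347922906 2334
[ 0.47932701 -0.1753351   0.06198622] ((454.6214904785156, -147.31419372558594), (58.457908630371094, 138.20819091796875), 44.2411003112793)
```

Brush stands free at (0.481, -0.175), top at 0.0615. Next I'll look at the fixture with the wrist camera, aligning the yaw on the way.

Emit:
{"fn": "send_rows", "kwargs": {"targets": [[1,0.01,0.033,0.005,-0.145],[1,0.01,0.033,0.005,-0.145],[1,0.01,0.033,0.005,-0.145],[1,0.01,0.033,0.005,-0.145],[1,0.01,0.033,0.005,-0.145]]}}

```text
time: 6.6
tool_pos: [0.5292, -0.0134, 0.2434]
tool_rot: [-3.138, 0.003, 0.813]
contact_force: [0.7, -0.9, 0.5]
opening: 0.0916
grip_force: 0.0
```

Emit:
{"fn": "send_rows", "kwargs": {"targets": [[1,0.01,0.033,0.005,-0.145],[1,0.01,0.033,0.005,-0.145],[1,0.01,0.033,0.005,-0.145],[1,0.01,0.031,0.005,-0.145],[1,0,0,0,0]]}}

```text
time: 7.1
tool_pos: [0.5699, 0.1186, 0.2634]
tool_rot: [-3.14, 0.003, 0.239]
contact_force: [-0.1, -0.7, -0.2]
opening: 0.0919
grip_force: 0.0
```

Run:
```python
from h import *
p,d,o=snap('wrist','w5');print(o['tool_pos'],o['tool_rot'])
```

```text
[0.56990163 0.1185664  0.26338648] [-3.13998960e+00  2.89906533e-03  2.38764614e-01]
```

View pics/w5.png

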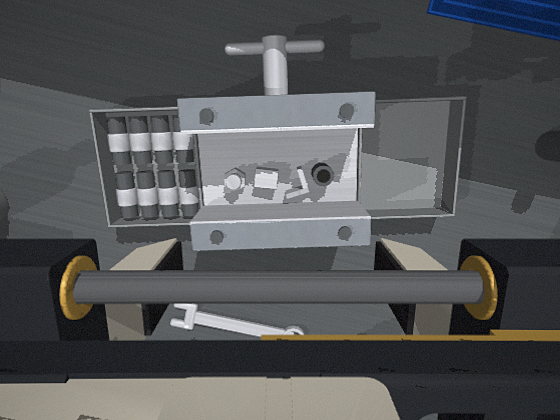

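The wrist view shows both jaws (tops at rows 95–128 and 215–248), the scraps between them at columns 225–330, and the scrap tray on the right. I'll fit the jaw edges from the depth.

```bash
cat > fix.py <<'E'
from h import *
def fit(C,tag,yaw0=.239):
    C=C.reshape(-1,3);C=C[np.isfinite(C).all(1)]
    c=np.array([.572,.115]);
    q=C[(np.hypot(*(C[:,:2]-c).T)<.125)&(abs(C[:,2]-.106)<.006)]
    yaw=yaw0
    for it in range(4):
        X=np.array([np.cos(yaw),np.sin(yaw)]);Y=np.array([-X[1],X[0]])
        x=(q[:,:2]-c)@X;y=(q[:,:2]-c)@Y
        E=[];th=[]
        for s in(1,-1):
            k=(s*x>.02)&(s*x<.09);pts=[]
            for b in np.arange(-.07,.07,.01):
                kk=k&(y>=b)&(y<b+.01)
                if kk.sum()>5:pts.append((b+.005,s*np.percentile(s*x[kk],3),s*np.percentile(s*x[kk],97)))
            pts=np.array(pts);f=np.polyfit(pts[:,0],pts[:,1],1);g=np.polyfit(pts[:,0],pts[:,2],1);E+=[f[1],g[1]];th+=[f[0],g[0]]
        yaw-=np.arctan(np.median(th))
    k=abs(x)>.042
    print(tag,'yaw',yaw,'edges',np.round(E,4),'th',np.round(th,3),'y range',np.percentile(y[k],[1,99]).round(4),'z',np.median(q[:,2]).round(4))
    cx=(E[0]+E[2])/2;cy=np.percentile(y[k],[1,99]).mean();print(' centre',c+cx*X+cy*Y, 'outer mid',(E[1]+E[3])/2)
    return c+cx*X+cy*Y,X,Y
if __name__=='__main__':
    f=load('w5');C=cloud('wrist',f['d'],cw('wrist',f['pos'],f['rot']));c,X,Y=fit(C,'wrist')
    fit(cloud('top',load('top0')['d'],cw('top')),'top'); fit(cloud('scene',load('scene0')['d'],cw('scene')),'scene')
    q=C.reshape(-1,3);q=q[np.isfinite(q).all(1)];L=np.c_[(q[:,:2]-c)@X,(q[:,:2]-c)@Y,q[:,2]]
    k=(abs(L[:,0])<.036)&(abs(L[:,1])<.085);b=L[k];print('bed z',np.median(b[b[:,2]<.048][:,2]))
    s=b[b[:,2]>.05];print('scrap y range',np.percentile(s[:,1],[0.5,99.5]),'x',np.percentile(s[:,0],[.5,99.5]),'max z',np.percentile(s[:,2],99))
    print(np.histogram(s[:,1],np.arange(-.09,.091,.01)))
E
python3 fix.py
```

```text
wrist yaw 0.27263143041099674 edges [ 0.0548  0.0826 -0.0262 -0.0545] th [-0.     0.     0.001 -0.001] y range [-0.0797  0.0861] z 0.1056
 centre [0.5849399  0.12194717] outer mid 0.014047159593070783
top yaw 0.2730560072445043 edges [ 0.0517  0.08   -0.0297 -0.058 ] th [ 0.     0.001 -0.    -0.001] y range [-0.0805  0.0859] z 0.1062
 centre [0.58182993 0.12056172] outer mid 0.010998498069292529
scene yaw 0.27375471125566786 edges [ 0.0523  0.0802 -0.0296 -0.0573] th [ 0.001  0.    -0.    -0.003] y range [-0.082   0.0858] z 0.1061
 centre [0.58240981 0.11993293] outer mid 0.011437553237444005
bed z 0.039584134862326203
scrap y range [-0.06385185  0.06114355] x [-0.02320859  0.02454823] max z 0.3792472013725472
(array([    0,    48,  1374,  5994, 11696,  6008,  6189,  6065,  6478,
        6405,  6210,  6296,  6256, 11036,  4906,   605,     3,     0]), array([-9.00000000e-02, -8.00000000e-02, -7.00000000e-02, -6.00000000e-02,
       -5.00000000e-02, -4.00000000e-02, -3.00000000e-02, -2.00000000e-02,
       -1.00000000e-02, -4.16333634e-17,  1.00000000e-02,  2.00000000e-02,
        3.00000000e-02,  4.00000000e-02,  5.00000000e-02,  6.00000000e-02,
        7.00000000e-02,  8.00000000e-02,  9.00000000e-02]))
```

Emit:
{"fn": "send_rows", "kwargs": {"targets": [[1,-0.013,-0.042,0,-0.038],[1,-0.013,-0.042,0,-0.038],[1,-0.013,-0.042,0,-0.038],[1,-0.013,-0.042,0,-0.038],[1,-0.013,-0.042,0,-0.038]]}}

```text
time: 7.65
tool_pos: [0.5028, -0.0972, 0.2641]
tool_rot: [-3.141, 0.003, 0.049]
contact_force: [0.8, -1.3, -1.5]
opening: 0.092
grip_force: 0.0
```

Emit:
{"fn": "send_rows", "kwargs": {"targets": [[1,-0.013,-0.042,0,-0.038],[1,-0.011,-0.042,-0.03,-0.037],[1,0,0,-0.04,0],[1,0,0,-0.02,0],[1,0,0,0,0]]}}

```text
time: 8.15
tool_pos: [0.4781, -0.1767, 0.1732]
tool_rot: [-3.138, 0.009, -0.026]
contact_force: [-0.1, 0.1, 0.2]
opening: 0.0918
grip_force: 0.0
```

Run:
```python
from h import *
for i in range(3):
    snap('wrist',f'w6{i}');brush(f'w6{i}')
```

```text
pose [ 0.4781 -0.1767  0.1732] [-3.1377  0.0085 -0.0264]
brush depth rect ((482.2798767089844, -175.67982482910156), (33.57410430908203, 61.49892044067383), 88.31694030761719) ztop 0.06147483448220087 3227
pose [ 0.4796 -0.1769  0.1754] [-3.1396  0.0047 -0.026 ]
brush depth rect ((482.5285339355469, -175.78419494628906), (33.37590789794922, 61.22052001953125), 88.03662872314453) ztop 0.06144582730112652 3139
pose [ 0.4808 -0.1771  0.177 ] [-3.1411e+00  1.6000e-03 -2.5700e-02]
brush depth rect ((481.89739990234375, -175.67901611328125), (33.463050842285156, 62.295108795166016), 88.6106185913086) ztop 0.06145075787614729 3111
```

Emit:
{"fn": "send_rows", "kwargs": {"targets": [[1,0.001,0.001,-0.04,0],[1,0,0,-0.04,0],[1,0,0,-0.035,0],[1,0,0,-0.028,0],[1,0,0,0,0]]}}

```text
time: 8.8
tool_pos: [0.4812, -0.1748, 0.0324]
tool_rot: [-3.14, 0.004, -0.025]
contact_force: [-0.4, -0.2, 1.0]
opening: 0.092
grip_force: 0.0
```

Emit:
{"fn": "send_rows", "kwargs": {"targets": [[0.6,0,0,0,0],[0.3,0,0,0,0],[0.1,0,0,0,0],[0.1,0,0,0,0],[0.1,0,0,0,0]], "grip_force": 35}}

```text
time: 9.3
tool_pos: [0.4829, -0.1758, 0.0351]
tool_rot: [3.141, -0.001, -0.026]
contact_force: [-0.7, -0.5, 0.5]
opening: 0.0564
grip_force: 0.0
```

Emit:
{"fn": "send_rows", "kwargs": {"targets": [[0.1,0,0,0,0],[0.1,0,0,0.02,0],[0.1,0,0,0.04,0],[0.1,0,0,0.04,0],[0.1,0,0,0,0]]}}

```text
time: 9.8
tool_pos: [0.4853, -0.1771, 0.1394]
tool_rot: [3.137, -0.009, -0.026]
contact_force: [0.8, -0.8, 0.4]
opening: 0.0168
grip_force: 0.0
```

I lifted before the fingers had closed, so the brush was left behind. I'm reopening and checking that it still stands.

Emit:
{"fn": "send_rows", "kwargs": {"targets": [[1,0,0,0.02,0],[1,0,0,0.02,0],[1,0,0,0,0],[1,0,0,0,0],[1,0,0,0,0]]}}

```text
time: 10.3
tool_pos: [0.4818, -0.1753, 0.1729]
tool_rot: [-3.141, 0.002, -0.026]
contact_force: [0.0, 0.7, -0.5]
opening: 0.0516
grip_force: 0.0
```

Emit:
{"fn": "send_rows", "kwargs": {"targets": [[1,0,0,0,0],[1,0,0,0,0],[1,0,0,0,0],[1,0,0,0,0],[1,0,0,0,0]]}}

```text
time: 10.8
tool_pos: [0.4825, -0.1756, 0.1742]
tool_rot: [3.142, 0.0, -0.026]
contact_force: [0.1, 0.4, -0.2]
opening: 0.09
grip_force: 0.0
```

Run:
```python
from h import *
snap('wrist','w7');brush('w7');print(observe()['opening'])
```

```text
pose [ 0.4825 -0.1756  0.1742] [ 3.1416e+00  1.0000e-04 -2.6200e-02]
brush depth rect ((482.23211669921875, -175.6514434814453), (33.53486251831055, 61.599666595458984), 88.81903076171875) ztop 0.06145243024833702 3160
0.09070702576905655
```

The brush is still standing, unmoved. I'll redo the grasp and wait for the fingers to close this time.

Emit:
{"fn": "send_rows", "kwargs": {"targets": [[1,0,0,-0.04,0],[1,0,0,-0.04,0],[1,0,0,-0.035,0],[1,0,0,-0.025,0],[0.1,0,0,0,0]]}}

```text
time: 11.35
tool_pos: [0.4804, -0.1746, 0.0314]
tool_rot: [-3.139, 0.006, -0.026]
contact_force: [0.8, -0.3, 0.4]
opening: 0.0875
grip_force: 0.0
```

Emit:
{"fn": "send_rows", "kwargs": {"targets": [[0.1,0,0,0,0],[0.1,0,0,0,0],[0.1,0,0,0,0],[0.1,0,0,0,0],[0.1,0,0,0,0]]}}

```text
time: 11.85
tool_pos: [0.4828, -0.1758, 0.035]
tool_rot: [3.141, -0.001, -0.026]
contact_force: [-0.4, -0.1, -0.1]
opening: 0.0483
grip_force: 0.0
```

Emit:
{"fn": "send_rows", "kwargs": {"targets": [[0.1,0,0,0,0],[0.1,0,0,0,0],[0.1,0,0,0,0]]}}

```text
time: 12.15
tool_pos: [0.4825, -0.1757, 0.0345]
tool_rot: [3.141, -0.0, -0.026]
contact_force: [-0.1, -1.3, 2.5]
opening: 0.0339
grip_force: 35.0
```

Emit:
{"fn": "send_rows", "kwargs": {"targets": [[0.1,0,0,0.02,0],[0.1,0,0,0.04,0],[0.1,0,0,0.045,0],[0.1,0,0,0.045,0],[0.1,0,0,0,0]]}}

```text
time: 12.65
tool_pos: [0.4854, -0.1771, 0.1902]
tool_rot: [3.136, -0.01, -0.026]
contact_force: [0.3, -0.7, -2.2]
opening: 0.0334
grip_force: 35.0
```

Emit:
{"fn": "send_rows", "kwargs": {"targets": [[0.1,0.008,0.043,0,0.033],[0.1,0.008,0.043,0,0.033],[0.1,0.008,0.043,0,0.033],[0.1,0.008,0.043,0,0.033],[0.1,0.008,0.043,0,0.033]]}}

```text
time: 13.15
tool_pos: [0.5219, 0.0411, 0.1831]
tool_rot: [-3.141, 0.002, 0.14]
contact_force: [1.3, -0.9, -1.6]
opening: 0.0338
grip_force: 35.0
```

Emit:
{"fn": "send_rows", "kwargs": {"targets": [[0.1,0.008,0.043,0,0.033],[0.1,0.008,0.043,0,0.033],[0.1,0.008,0.043,0,0.033],[0.1,0.01,0.044,0,0.035],[0.1,0,0,0,0]]}}

```text
time: 13.65
tool_pos: [0.5561, 0.2174, 0.1825]
tool_rot: [-3.14, 0.001, 0.279]
contact_force: [0.2, -0.0, -1.7]
opening: 0.0341
grip_force: 35.0
```

Run:
```python
from fix import *
for i in range(4): p,d,o=snap('wrist','w8')
print(o['tool_pos'],o['tool_rot'],o['opening'],o['grip_force'],o['contact_force'])
f=load('w8');fit(cloud('wrist',f['d'],cw('wrist',f['pos'],f['rot'])),'wrist',.27)
```

```text
[0.55574725 0.21214744 0.18290143] [3.14114959e+00 2.68052414e-03 2.73361320e-01] 0.03372920030433283 34.9947452545166 [-0.47287239 -0.28420372 -1.98822983]fix.py:16: RankWarning: Polyfit may be poorly conditioned
  pts=np.array(pts);f=np.polyfit(pts[:,0],pts[:,1],1);g=np.polyfit(pts[:,0],pts[:,2],1);E+=[f[1],g[1]];th+=[f[0],g[0]]
fix.py:16: RankWarning: Polyfit may be poorly conditioned
  pts=np.array(pts);f=np.polyfit(pts[:,0],pts[:,1],1);g=np.polyfit(pts[:,0],pts[:,2],1);E+=[f[1],g[1]];th+=[f[0],g[0]]
fix.py:16: RankWarning: Polyfit may be poorly conditioned
  pts=np.array(pts);f=np.polyfit(pts[:,0],pts[:,1],1);g=np.polyfit(pts[:,0],pts[:,2],1);E+=[f[1],g[1]];th+=[f[0],g[0]]
fix.py:16: RankWarning: Polyfit may be poorly conditioned
  pts=np.array(pts);f=np.polyfit(pts[:,0],pts[:,1],1);g=np.polyfit(pts[:,0],pts[:,2],1);E+=[f[1],g[1]];th+=[f[0],g[0]]
Traceback (most recent call last):
  File "fix.py", line 16, in fit
    pts=np.array(pts);f=np.polyfit(pts[:,0],pts[:,1],1);g=np.polyfit(pts[:,0],pts[:,2],1);E+=[f[1],g[1]];th+=[f[0],g[0]]
                                   ~~~^^^^^
IndexError: too many indices for array: array is 1-dimensional, but 2 were indexed
```

View pics/w8.png

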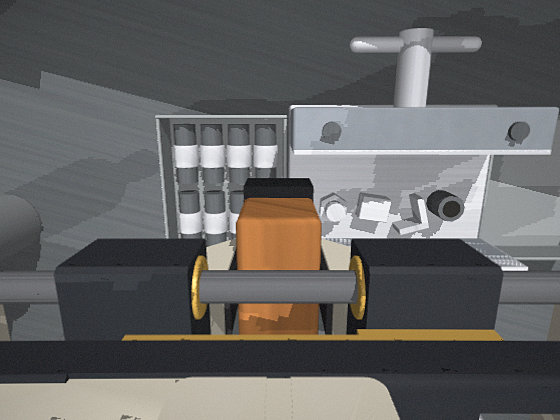

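The brush hangs straight over the parts-tray side of the fixture (orange, columns 240–320), and the far jaw's inner edge is at about row 153. I'll measure the brush position relative to that edge.

Run:
```python
from h import *
f=load('w8');C=cloud('wrist',f['d'],cw('wrist',f['pos'],f['rot']));
v=C[95:170,330:520].reshape(-1,3);v=v[np.isfinite(v).all(1)&(abs(v[:,2]-.106)<.004)]
yaw=.273;X=np.array([np.cos(yaw),np.sin(yaw)]);Y=np.array([-X[1],X[0]]);t=f['pos'][:2]
x=(v[:,:2]-t)@X;y=(v[:,:2]-t)@Y
b=[(yy,np.percentile(x[(y>yy)&(y<yy+.01)],3)) for yy in np.arange(-.14,-.03,.01) if ((y>yy)&(y<yy+.01)).sum()>20]
print(np.round(b,4)); print('near end y',y.max())
for c in ([.5825,.1205],[.5849,.1219]): print('centre rel tcp local',(np.array(c)-t)@X,(np.array(c)-t)@Y)
# brush bristle/far end in tcp frame
q=C[175:200,245:315].reshape(-1,3);q=q[np.isfinite(q).all(1)];print('bristle far end x',np.percentile((q[:,:2]-t)@X,[50,97]),np.median(q[:,2]),'y',np.percentile((q[:,:2]-t)@Y,[2,98]))
```

```text
[[-0.14    0.0438]
 [-0.13    0.0438]
 [-0.12    0.0438]
 [-0.11    0.0438]
 [-0.1     0.0439]
 [-0.09    0.0438]
 [-0.08    0.0439]
 [-0.07    0.0439]
 [-0.06    0.0439]
 [-0.05    0.0439]
 [-0.04    0.044 ]]
near end y -0.03361651671273896
centre rel tcp local 0.0010518767082274285 -0.09546651564004259
centre rel tcp local 0.0037404661499747436 -0.09476545443463706
bristle far end x [0.03288844 0.03531452] 0.1711877581948972 y [-0.02998586  0.02344537]
```

The channel centre lies about 3.5 mm further along +x than the brush, in both camera frames. I'm shifting and then lowering the bristles to just above the bed.

Emit:
{"fn": "send_rows", "kwargs": {"targets": [[0.1,0.003,0.001,-0.03,0],[0.1,0,0,-0.03,0],[0.1,0,0,-0.03,0],[0.1,0,0,-0.015,0],[0.1,0,0,0,0]]}}

```text
time: 14.35
tool_pos: [0.5579, 0.2114, 0.0768]
tool_rot: [3.142, 0.005, 0.271]
contact_force: [-0.4, 0.0, -0.9]
opening: 0.0339
grip_force: 35.0
```

Emit:
{"fn": "send_rows", "kwargs": {"targets": [[0.1,0,0,0,0],[0.1,0,0,0,0]]}}

```text
time: 14.55
tool_pos: [0.5604, 0.213, 0.0807]
tool_rot: [3.141, -0.002, 0.272]
contact_force: [-0.1, 0.4, -1.7]
opening: 0.0338
grip_force: 35.0
```

Emit:
{"fn": "send_rows", "kwargs": {"targets": [[0.1,-0.001,0,-0.004,0],[0.1,0,0,0,0],[0.1,0.0027,-0.0096,0,0],[0.1,0.0027,-0.0096,0,0],[0.1,0.0027,-0.0096,0,0]]}}

```text
time: 15.05
tool_pos: [0.567, 0.1837, 0.0755]
tool_rot: [-3.142, -0.0, 0.273]
contact_force: [-0.1, 1.9, -0.8]
opening: 0.0338
grip_force: 35.0
```

Emit:
{"fn": "send_rows", "kwargs": {"targets": [[0.1,0.0027,-0.0096,0,0],[0.1,0.0027,-0.0096,0,0],[0.1,0.0027,-0.0096,0,0]]}}

```text
time: 15.35
tool_pos: [0.575, 0.155, 0.0754]
tool_rot: [-3.141, -0.0, 0.272]
contact_force: [-1.1, 3.4, -0.2]
opening: 0.0337
grip_force: 35.0
```

Emit:
{"fn": "send_rows", "kwargs": {"targets": [[0.1,0.0027,-0.0096,0,0],[0.1,0.0027,-0.0096,0,0],[0.1,0.0027,-0.0096,0,0],[0.1,0.0027,-0.0096,0,0],[0.1,0.0027,-0.0096,0,0]]}}

```text
time: 15.85
tool_pos: [0.5884, 0.1069, 0.0753]
tool_rot: [3.141, 0.0, 0.273]
contact_force: [-1.1, 2.6, 0.6]
opening: 0.0338
grip_force: 35.0
```

Emit:
{"fn": "send_rows", "kwargs": {"targets": [[0.1,0.0027,-0.0096,0,0],[0.1,0.0027,-0.0096,0,0],[0.1,0.0027,-0.0096,0,0],[0.1,0.0027,-0.0096,0,0],[0.1,0.0027,-0.0096,0,0]]}}

```text
time: 16.35
tool_pos: [0.6018, 0.0588, 0.0752]
tool_rot: [3.141, 0.0, 0.273]
contact_force: [0.6, 0.6, -1.3]
opening: 0.0338
grip_force: 35.0
```

Emit:
{"fn": "send_rows", "kwargs": {"targets": [[0.1,0.0027,-0.0096,0,0],[0.1,0.0027,-0.0096,0,0],[0.1,0.0027,-0.0096,0,0],[0.1,0,0,0,0],[0.1,0,0,0,0]]}}

```text
time: 16.85
tool_pos: [0.6098, 0.0307, 0.0752]
tool_rot: [-3.142, 0.0, 0.272]
contact_force: [-0.2, -0.2, -1.3]
opening: 0.0337
grip_force: 35.0
```

Run:
```python
from h import *
p,d,o=snap('scene','s9');p2,d,o=snap('wrist','w9');print(o['tool_pos'],o['contact_force'])
a=cv2.resize(p[140:300,240:390,::-1],(560,597))[:420]
cv2.imwrite('pics/c9.png',cv2.resize(np.hstack([cv2.resize(p[150:300,240:390,::-1],(420,420)),p2[:,:,::-1]]),(800,343)))
```

```text
[0.60966229 0.03109384 0.07523451] [ 0.14716642  0.26761132 -1.58453628]
```

View pics/c9.png

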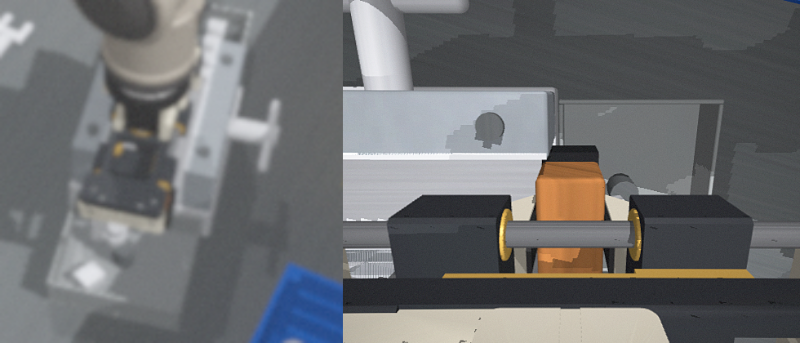

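The bed behind the brush is clear and pieces are in the tray (one at about (90,272) in the left half). I'm lifting and checking.

Emit:
{"fn": "send_rows", "kwargs": {"targets": [[0.1,0,0,0.02,0],[0.1,0,0,0.04,0],[0.1,0,0,0.04,0],[0.1,-0.01,-0.03,0.01,0],[0.1,-0.025,-0.04,0,-0.06]]}}

```text
time: 17.45
tool_pos: [0.5769, -0.0382, 0.188]
tool_rot: [3.139, -0.006, 0.216]
contact_force: [0.2, -1.5, -1.7]
opening: 0.034
grip_force: 35.0
```

Emit:
{"fn": "send_rows", "kwargs": {"targets": [[0.1,-0.025,-0.04,0,-0.06],[0.1,-0.025,-0.04,0,-0.06],[0.1,-0.025,-0.04,0,-0.06],[0.1,-0.017,-0.017,0,-0.06],[0.1,0,0,0,0]]}}

```text
time: 17.95
tool_pos: [0.4809, -0.1778, 0.1855]
tool_rot: [3.141, 0.001, -0.032]
contact_force: [-0.6, 0.0, -1.5]
opening: 0.0339
grip_force: 35.0
```

Run:
```python
from h import *
p,d,o=snap('scene','s10');q,d2,_=snap('top','t10');print(o['tool_pos'],o['tool_rot'],o['contact_force'])
C=cloud('top',d2,cw('top'));c=np.array([.5825,.1205]);yaw=.273;X=np.array([np.cos(yaw),np.sin(yaw)]);Y=np.array([-X[1],X[0]])
L=np.stack([(C[...,:2]-c)@X,(C[...,:2]-c)@Y+.142,C[...,2]],-1)
m=(abs(L[...,0])<.058)&(abs(L[...,1])<.048)&(L[...,2]>.013)&(L[...,2]<.1)
k,l,s,_=cv2.connectedComponentsWithStats(m.astype(np.uint8))
for i in range(1,k):
    if s[i,4]>12:print(s[i],np.median(L[l==i],0).round(3),L[l==i][:,2].max().round(3))
b=(abs(L[...,0])<.036)&(abs(L[...,1]-.142)<.085)&(L[...,2]>.05)&(L[...,2]<.1);print('on bed',b.sum())
cv2.imwrite('pics/c10.png',np.hstack([cv2.resize(p[150:300,240:390,::-1],(400,400)),cv2.resize(q[110:230,230:350,::-1],(400,400))]))
```

```text
[ 0.48094181 -0.17782028  0.1855392 ] [ 3.14104146e+00  7.60165080e-04 -3.17084671e-02] [-0.63657749  0.04599991 -1.53886167]
[300 165  18  21 153] [-0.017  0.017  0.036] 0.058
[322 171  13  12  85] [-0.031 -0.026  0.022] 0.03
on bed 0
```

View pics/c10.png

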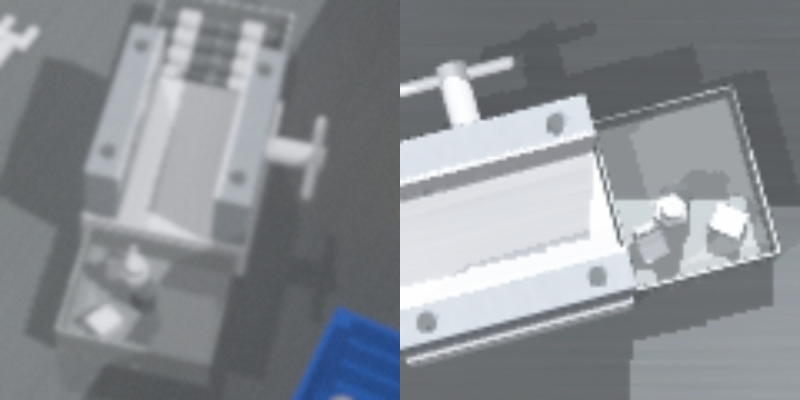

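All four pieces seem to be in the tray, but the bolt head sits on top of another piece (right half (672,208)). I'll check its height.

Run:
```python
from h import *
c=np.array([.5825,.1205]);yaw=.273;X=np.array([np.cos(yaw),np.sin(yaw)]);Y=np.array([-X[1],X[0]])
for n,t in(('top','t10'),('scene','s10')):
    C=cloud(n,load(t)['d'],cw(n))
    L=np.stack([(C[...,:2]-c)@X,(C[...,:2]-c)@Y+.142,C[...,2]],-1)
    m=(abs(L[...,0])<.06)&(abs(L[...,1])<.05)&(L[...,2]>.013)&(L[...,2]<.1)
    q=L[m];print(n)
    for a,b in((.013,.02),(.02,.025),(.025,.03),(.03,.035),(.035,.04),(.04,.045),(.045,.05),(.05,.055),(.055,.07)):
        k=q[(q[:,2]>=a)&(q[:,2]<b)]
        if len(k):print(a,len(k),k[:,:2].min(0).round(3),k[:,:2].max(0).round(3),np.median(k[:,:2],0).round(3))
```

```text
top
0.013 53 [-0.054 -0.046] [0.059 0.046] [-0.031  0.016]
0.02 61 [-0.044 -0.041] [-0.019  0.043] [-0.031 -0.026]
0.025 27 [-0.035 -0.038] [0.005 0.039] [-0.006  0.003]
0.03 31 [-0.026 -0.003] [0.004 0.043] [-0.013  0.015]
0.035 15 [-0.026  0.005] [-0.002  0.041] [-0.021  0.022]
0.04 22 [-0.025  0.004] [-0.006  0.027] [-0.019  0.02 ]
0.045 8 [-0.025  0.01 ] [-0.008  0.026] [-0.017  0.021]
0.05 25 [-0.022  0.007] [-0.008  0.021] [-0.015  0.015]
0.055 9 [-0.02   0.009] [-0.01   0.019] [-0.015  0.014]
scene
0.013 53 [-0.044 -0.039] [0.004 0.039] [-0.024 -0.018]
0.02 82 [-0.045 -0.041] [0.005 0.011] [-0.03  -0.026]
0.025 40 [-0.03  -0.042] [0.005 0.018] [-0.004  0.003]
0.03 45 [-0.025 -0.05 ] [0.039 0.045] [-0.009  0.008]
0.035 18 [-0.027  0.004] [-0.005  0.024] [-0.016  0.008]
0.04 23 [-0.026  0.006] [-0.005  0.021] [-0.015  0.01 ]
0.045 10 [-0.02   0.008] [-0.009  0.022] [-0.017  0.01 ]
0.05 29 [-0.022  0.008] [-0.008  0.021] [-0.014  0.014]
0.055 5 [-0.021  0.006] [-0.011  0.014] [-0.015  0.009]
```

The bolt head is piled up (top 0.056), with its centre close to the 46 mm limit. I'll nudge it off sideways with the bristles into the empty part of the tray.

Emit:
{"fn": "send_rows", "kwargs": {"targets": [[0.1,0.0155,0.038,0,0.076],[0.1,0.0155,0.038,0,0.076],[0.1,0.0155,0.038,0,0.076],[0.1,0.0155,0.039,0,0.077],[0.1,0,0,0,0]]}}

```text
time: 18.55
tool_pos: [0.5464, -0.0169, 0.1852]
tool_rot: [-3.14, -0.002, 0.288]
contact_force: [0.7, 0.3, -1.2]
opening: 0.0341
grip_force: 35.0
```

Emit:
{"fn": "send_rows", "kwargs": {"targets": [[0.1,0,0,-0.035,0],[0.1,0,0,-0.035,0],[0.1,0,0,-0.025,0],[0.1,0,0,-0.01,0],[0.1,0,0,0,0]]}}

```text
time: 19.05
tool_pos: [0.5442, -0.0225, 0.0792]
tool_rot: [-3.141, 0.002, 0.279]
contact_force: [0.4, -0.6, -1.9]
opening: 0.0336
grip_force: 35.0
```

Emit:
{"fn": "send_rows", "kwargs": {"targets": [[0.1,0,0,0,0],[0.1,0,0,0,0]]}}

```text
time: 19.25
tool_pos: [0.5459, -0.0232, 0.0819]
tool_rot: [3.14, -0.003, 0.278]
contact_force: [0.1, 0.8, -1.7]
opening: 0.0336
grip_force: 35.0
```

Emit:
{"fn": "send_rows", "kwargs": {"targets": [[0.1,0,0,-0.005,0],[0.1,0.0077,0.0022,0,0],[0.1,0.0077,0.0022,0,0],[0.1,0.0077,0.0022,0,0],[0.1,0.0077,0.0022,0,0]]}}

```text
time: 19.75
tool_pos: [0.5765, -0.014, 0.0754]
tool_rot: [3.141, -0.0, 0.278]
contact_force: [-0.0, -0.3, -1.7]
opening: 0.0337
grip_force: 35.0
```

Emit:
{"fn": "send_rows", "kwargs": {"targets": [[0.1,0.0077,0.0022,0,0],[0.1,0.0077,0.0022,0,0],[0.1,0.0077,0.0022,0,0],[0.1,0.0077,0.0022,0,0],[0.1,0,0,0,0]]}}

```text
time: 20.25
tool_pos: [0.6075, -0.0052, 0.0753]
tool_rot: [3.141, -0.001, 0.278]
contact_force: [-0.2, 0.1, -1.2]
opening: 0.0341
grip_force: 35.0
```

Emit:
{"fn": "send_rows", "kwargs": {"targets": [[0.1,0,0,0.03,0],[0.1,0,0,0.04,0],[0.1,0,0,0.04,0],[0.1,-0.025,-0.04,0,-0.076],[0.1,-0.025,-0.04,0,-0.076]]}}

```text
time: 20.75
tool_pos: [0.5565, -0.0857, 0.1868]
tool_rot: [3.14, -0.003, 0.126]
contact_force: [0.4, -0.9, -1.9]
opening: 0.0337
grip_force: 35.0
```

Emit:
{"fn": "send_rows", "kwargs": {"targets": [[0.1,-0.025,-0.04,0,-0.076],[0.1,-0.025,-0.04,0,-0.076],[0.1,-0.024,-0.012,0,0],[0.1,0,0,0,0],[0.1,0,0,0,0]]}}

```text
time: 21.25
tool_pos: [0.4823, -0.1777, 0.1856]
tool_rot: [3.142, -0.001, -0.028]
contact_force: [0.9, 0.5, -1.7]
opening: 0.0338
grip_force: 35.0
```

Run:
```python
from h import *
o=observe();print(o['tool_pos'],o['tool_rot'],o['contact_force'])
snap('scene','s11');snap('top','t11')
c=np.array([.5825,.1205]);yaw=.273;X=np.array([np.cos(yaw),np.sin(yaw)]);Y=np.array([-X[1],X[0]])
for n,t in(('top','t11'),('scene','s11')):
    C=cloud(n,load(t)['d'],cw(n))
    L=np.stack([(C[...,:2]-c)@X,(C[...,:2]-c)@Y+.142,C[...,2]],-1)
    m=(abs(L[...,0])<.06)&(abs(L[...,1])<.05)&(L[...,2]>.013)&(L[...,2]<.1)
    q=L[m];print(n)
    for a in np.arange(.015,.06,.005):
        k=q[(q[:,2]>=a)&(q[:,2]<a+.005)]
        if len(k):print(a.round(3),len(k),k[:,:2].min(0).round(3),k[:,:2].max(0).round(3),np.median(k[:,:2],0).round(3))
q=load('t11')['p'];p=load('s11')['p']
cv2.imwrite('pics/c11.png',np.hstack([cv2.resize(p[200:280,250:330,::-1],(400,400)),cv2.resize(q[120:210,270:360,::-1],(400,400))]))
```

```text
[ 0.48225078 -0.17768235  0.18561383] [ 3.14158521e+00 -5.72840851e-04 -2.75532521e-02] [ 0.89239262  0.52069324 -1.67950496]
top
0.015 42 [-0.044 -0.036] [0.051 0.046] [-0.017  0.022]
0.02 115 [-0.04  -0.041] [0.051 0.045] [-0.003  0.013]
0.025 88 [-0.042 -0.037] [0.047 0.041] [0.014 0.025]
0.03 32 [-0.024  0.013] [0.046 0.044] [0.014 0.03 ]
0.035 3 [-0.022  0.031] [0.038 0.036] [-0.021  0.032]
scene
0.015 74 [-0.045 -0.041] [0.053 0.043] [0.006 0.018]
0.02 143 [-0.045 -0.04 ] [0.052 0.046] [-0.019 -0.013]
0.025 91 [-0.036 -0.037] [0.048 0.043] [0.015 0.025]
0.03 28 [-0.024  0.024] [0.043 0.044] [-0.019  0.032]
0.04 1 [-0.054  0.05 ] [-0.054  0.05 ] [-0.054  0.05 ]
```

View pics/c11.png

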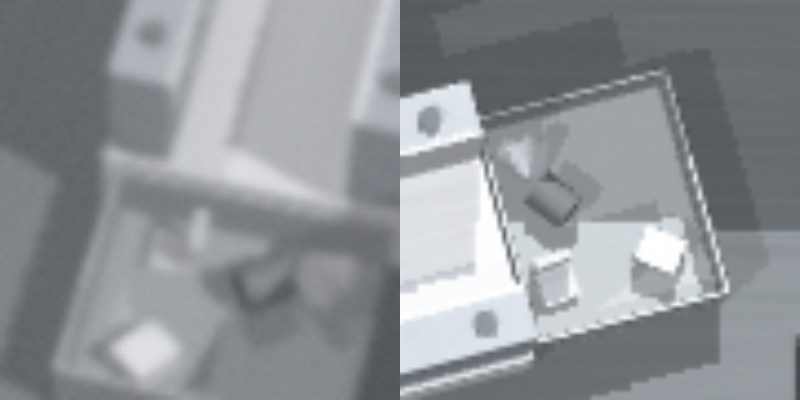

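All four pieces now lie separately on the tray floor: bolt (525,155), pipe (553,200), angle (553,285) and bar (660,248). The brush goes down on the bench.

Emit:
{"fn": "send_rows", "kwargs": {"targets": [[0.1,0,0,-0.04,0],[0.1,0,0,-0.04,0],[0.1,0,0,-0.04,0],[0.1,0,0,-0.025,0],[0.1,0,0,0,0]]}}

```text
time: 21.85
tool_pos: [0.4814, -0.1756, 0.0373]
tool_rot: [-3.139, 0.005, -0.024]
contact_force: [0.1, -0.2, -1.4]
opening: 0.0336
grip_force: 35.0
```

Emit:
{"fn": "send_rows", "kwargs": {"targets": [[0.1,0,0,0,0],[0.1,0,0,-0.002,0],[0.1,0,0,0,0]]}}

```text
time: 22.15
tool_pos: [0.4833, -0.1776, 0.0396]
tool_rot: [3.14, -0.002, -0.026]
contact_force: [0.7, -0.3, -1.7]
opening: 0.0341
grip_force: 35.0
```

Emit:
{"fn": "send_rows", "kwargs": {"targets": [[0.1,0,0,-0.002,0],[0.1,0,0,-0.001,0],[0.1,0,0,0,0]]}}

```text
time: 22.45
tool_pos: [0.4824, -0.1775, 0.0355]
tool_rot: [3.141, -0.0, -0.026]
contact_force: [0.3, 0.1, -1.7]
opening: 0.0339
grip_force: 35.0
```

Emit:
{"fn": "send_rows", "kwargs": {"targets": [[0.1,0,0,-0.001,0],[0.1,0,0,-0.001,0],[0.1,0,0,0,0]]}}

```text
time: 22.75
tool_pos: [0.4826, -0.1775, 0.0344]
tool_rot: [3.141, -0.001, -0.026]
contact_force: [-2.1, 1.5, 8.8]
opening: 0.0337
grip_force: 35.0
```

In contact; I'm releasing, waiting for the fingers to open fully, then rising.

Emit:
{"fn": "send_rows", "kwargs": {"targets": [[1,0,0,0,0],[1,0,0,0,0],[1,0,0,0,0],[1,0,0,0,0],[1,0,0,0,0]]}}

```text
time: 23.25
tool_pos: [0.4824, -0.1775, 0.0332]
tool_rot: [3.142, 0.0, -0.026]
contact_force: [0.8, 0.1, 1.2]
opening: 0.069
grip_force: 0.0
```

Emit:
{"fn": "send_rows", "kwargs": {"targets": [[1,0,0,0,0],[1,0,0,0,0],[1,0,0,0.02,0],[1,0,0,0.04,0],[1,0,0,0.05,0]]}}

```text
time: 23.75
tool_pos: [0.4811, -0.1768, 0.143]
tool_rot: [-3.14, 0.004, -0.026]
contact_force: [1.6, -0.7, 0.2]
opening: 0.0918
grip_force: 0.0
```

Emit:
{"fn": "send_rows", "kwargs": {"targets": [[1,0,0,0.05,0],[1,0,0,0,0],[1,0,0,0,0],[1,0,0,0,0],[1,0,0,0,0]]}}

```text
time: 24.25
tool_pos: [0.4816, -0.1771, 0.1917]
tool_rot: [-3.14, 0.003, -0.026]
contact_force: [-0.1, 0.4, 1.1]
opening: 0.0915
grip_force: 0.0
```

Run:
```python
from h import *
snap('wrist','w12');brush('w12');print(observe()['contact_force'])
```

```text
pose [ 0.4816 -0.1771  0.1917] [-3.1402e+00  3.0000e-03 -2.6300e-02]
brush depth rect ((482.3744201660156, -177.63790893554688), (33.56412887573242, 61.15841293334961), 87.70873260498047) ztop 0.06147556209909796 2810
[-0.1847263   0.46074666 -0.61300535]
```

The brush stands upright and released, with its top at 0.0615.

```bash
python3 -c "
from cell import hand_in
print(hand_in())"
```

```text
the job is handed in; nothing more can be done
None
```

I handed the job in at about 24 s of the 54 s allowed: all four scrap pieces lie on the scrap tray floor, and the brush stands released on its bristles on the bare bench; I was not shown the verdict.

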